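# Return four bench tools to their shadow boards

### The job

Tidy the bench: lay the blue screwdriver, the paint brush, the marking gauge and the sanding block each on the grey shadow board that carries its white outline, flat and squarely over the outline and pointing the way the outline points. Leave the yellow screwdriver and the grey timber strip at the far side where they are.

Things in the scene. Friction and masses are not known exactly. Their poses are not given: they have to be found in the camera images.
- blue_screwdriver: loose screwdriver with blue handle, lying flat, 27 x 204 x 28 mm (x, y, z), 0.09 kg. Origin: centre of its underside, z up. Long axis y: the faceted handle, 27 mm thick, runs from y = +2 to +102 mm, the thin steel shank (6 mm, 14 mm up) to y = -102. Centre of mass at y = +45.
- paint_brush: loose flat brush with brown handle, lying flat, 42 x 205 x 14 mm (x, y, z), 0.06 kg. Origin: centre of its underside, z up. Long axis y: bristles end at y = +102 mm, metal ferrule 42 mm wide with parallel sides from y = +24 to +55, handle (up to 26 mm wide) to y = -102. Centre of mass at y = +21.
- marking_gauge: loose wooden marking gauge lying flat, 56 x 200 x 64 mm (x, y, z), 0.16 kg. Origin: centre of its underside, z up. Beam along y, 20 mm wide and 43 mm high, y = -100 to +100; the fence block, 56 mm wide and 51 mm high with a brass screw on top, sits off-centre at y = -45 to -15. Centre of mass at y = -14.
- sanding_block: loose brown cork sanding block, a box 63 x 111 x 36 mm (x, y, z), 0.08 kg. Origin: centre of its underside, z up. Long axis y; both ends are alike.
- screwdriver_board: fixed grey shadow board, 60 x 232 mm, 6 mm thick, with a white outline of the screwdriver on top. Origin: on the underside (bench top), 25 mm from the outline's centre, which is at (0, +25, 6) mm here. Axes as the tool's when it lies right (z up): handle end of the outline toward +y. Board reaches 116 mm either side of the outline's centre along y.
- brush_board: fixed grey shadow board, 74 x 232 mm, 6 mm thick, with a white outline of the brush on top. Origin: on the underside (bench top), 25 mm from the outline's centre, which is at (0, -25, 6) mm here. Axes as the tool's when it lies right (z up): bristle end of the outline toward +y. Board reaches 116 mm either side of the outline's centre along y.
- gauge_board: fixed grey shadow board, 86 x 232 mm, 6 mm thick, with a white outline of the marking gauge (a lopsided cross) on top. Origin: on the underside (bench top), 25 mm from the outline's centre, which is at (0, +25, 6) mm here. Axes as the tool's when it lies right (z up): fence (crossbar) 30 mm from the outline's centre toward -y. Board reaches 116 mm either side of the outline's centre along y.
- block_board: fixed grey shadow board, 92 x 150 mm, 6 mm thick, with a white outline of the sanding block (a plain rectangle) on top. Origin: on the underside (bench top), 25 mm from the outline's centre, which is at (0, +25, 6) mm here. Axes as the tool's when it lies right (z up): long sides along y; either way round is right. Board reaches 75 mm either side of the outline's centre along y.
- yellow_screwdriver: loose yellow-handled screwdriver on the far side of the bench, 27 x 204 x 28 mm, origin at the centre of its underside. Bystander.
- timber_offcut: loose pale grey timber strip on the far side of the bench, 34 x 190 x 18 mm, origin at the centre of its underside. Bystander.

How it is judged:
At the end, for the whole second after the job is handed in: Each of the four tools lies released and at rest on its own board: its centre within 12 mm of the outline's centre along and across the board, its underside within 5 mm of the board's top, its long axis within 0.15 rad of the outline's, and (except the sanding block) not turned end for end (x of blue_screwdriver in the frame of screwdriver_board between -0.012 and 0.012 m and y of blue_screwdriver in the frame of screwdriver_board between 0.013 and 0.037 m and z of blue_screwdriver in the frame of screwdriver_board between 0.001 and 0.011 m and angle between the y axis of blue_screwdriver and the y axis of screwdriver_board, either way round below 0.15 rad and linear speed of each of blue_screwdriver, paint_brush, marking_gauge, sanding_block below 0.02 m/s and y of screwdriver_board in the frame of blue_screwdriver below 0 m and x of paint_brush in the frame of brush_board between -0.012 and 0.012 m and y of paint_brush in the frame of brush_board between -0.037 and -0.013 m and z of paint_brush in the frame of brush_board between 0.001 and 0.011 m and angle between the y axis of paint_brush and the y axis of brush_board, either way round below 0.15 rad and y of brush_board in the frame of paint_brush above 0 m and x of marking_gauge in the frame of gauge_board between -0.012 and 0.012 m and y of marking_gauge in the frame of gauge_board between 0.013 and 0.037 m and z of marking_gauge in the frame of gauge_board between 0.001 and 0.011 m and angle between the y axis of marking_gauge and the y axis of gauge_board, either way round below 0.15 rad and y of gauge_board in the frame of marking_gauge below 0 m and x of sanding_block in the frame of block_board between -0.012 and 0.012 m and y of sanding_block in the frame of block_board between 0.013 and 0.037 m and z of sanding_block in the frame of block_board between 0.001 and 0.011 m and angle between the y axis of sanding_block and the y axis of block_board, either way round below 0.15 rad); the robot touches nothing.
It fails at once if the yellow screwdriver is moved by more than 20 mm (distance of yellow_screwdriver from where it was at the start of the episode above 0.02 m).
It fails at once if the timber strip is moved by more than 20 mm (distance of timber_offcut from where it was at the start of the episode above 0.02 m).
It also fails if it takes over 128 s, if anything falls off the work surface, if the arm or the gripper's body presses on something with over 40 N, if the wrist force passes 120 N, or if a joint passes its speed limit or range.

### The arm

A 6-joint arm with a two-finger parallel gripper is mounted at the origin on the work surface; the furniture and walls round the work are solid. World frame = base frame: x ahead of the robot, y to its left, z up, the work surface at z = 0. Lengths are in m, angles in rad, forces in N, time in s.
With the tool pointing down it reaches from about 0.35 to 1 m from the base axis. Payload 7.1 kg.
Tool frame: the origin (TCP) lies between the finger pads; the fingertips stand 22 mm ahead of it and the grasp point (between the pads) lies 3 mm ahead of it; x points along the fingers, y is the direction in which the jaws open and shut, and the axes are right-handed (so a half turn about x gives the same grasp; the last joint's range is limited). The gripper opens to 85 mm and grips with 20 to 120 N. Pads are 22 mm wide; open, the fingers measure 114 mm over their backs; the gripper's body (76 mm by 85 mm) begins 54 mm behind the grasp point. The pads swing forward as they close: fully open they stand 13 mm farther back than shut.
Start: joints at [1.201, 0.423, 1.63, -0, 1.089, -0.019], TCP at [0.215, 0.587, 0.253] pointing down, gripper open.
Joint ranges: [-3, 3], [-0.9, 2.11], [0.09, 2.58], [-1.31, 4.45], [0.11, 2.69], [-2.54, 2.54]. Speed limits (rad/s): [2.39, 2.39, 3.01, 3.14, 3.14, 3.14].

### API

Orientations are given as a rotation vector (axis times angle).
In Python, from rig import manip gives the robot as it stands. The module is installed in compiled form; this text tells all that it offers. Calls block until the motion is done:
- manip.move_to(position, orientation): joint-space move of the TCP to a pose.
- manip.servo_line(position, orientation=None, rate=0.15): straight line of the TCP; orientation=None keeps the orientation; rate is the mean speed in m/s.
- manip.set_joints(angles): joint-space move.
- manip.command_gripper(opening, f_grip=None): finger opening in m; f_grip is the grip in N (None keeps the last); returns when the fingers have stopped.
- manip.hold(seconds).
- manip.solve_ik(position, orientation): joint angles nearest the present ones, or None.
- manip.camera(name): name is "scene" or "side" or "wrist"; returns a dict with "image" (420x560x3 uint8, red, green, blue), "fx", "fy", "cx", "cy" (pixels), "cam_to_world" (4x4, takes a point from camera to world coordinates); the wrist camera has in their place "mount" (4x4, takes a point from camera to tool coordinates, whose origin is the TCP and whose axes are the tool frame's). Camera axes: x right, y down, z forward; pixel columns grow to the right and rows downward; lengths in m; the calibration is good to about 2 mm. A picture is of the moment at which its call begins: read the wrist's pose just before it. There is no depth.
A pose or a line that the arm cannot do raises manip.IKError and nothing moves.
- manip.sign_off(): hands the job in, once; it reports no verdict.
Readings, each from a call of its own:
- manip.get_time(): time.
- manip.get_joint_positions(): joint angles.
- manip.get_joint_vel(): joint speeds.
- manip.get_tau(): joint torques, N m.
- manip.get_position(): TCP position.
- manip.get_ee_rot(): TCP orientation.
- manip.get_contact_force(): force on the tool from outside, world axes, zero at the start.
- manip.get_torque(): the same for the moment, N m.
- manip.get_width(): finger opening in m.
Only numpy, scipy, OpenCV 4.12 (cv2) and the standard library are available. Lean on these libraries where they do the work, as an engineer would, in place of code of your own. Each camera call takes 0.05 s, during which the arm holds its last target.

## Working session

There is one attempt and no reset: what is moved stays moved. The work goes in short steps, each a Python script; the robot and the scene stay as the last script left them, time stands still between calls to the robot, and variables do not carry over. Pictures are saved under pics/ and viewed, and the job is handed in when it is done.

```bash
mkdir -p pics; cat > h.py <<'E'
import numpy as np,cv2
from rig import manip
def snap(n,f):
    d=manip.camera(n); cv2.imwrite('pics/'+f,d['image'][:,:,::-1]); return d
E
python3 - <<'E'
from h import *
import pickle
for n in ['scene','side','wrist']:
    p=manip.get_position();r=manip.get_ee_rot()
    d=snap(n,n+'0.png'); d['p']=p;d['r']=r
    pickle.dump(d,open(n+'0.pkl','wb'))
    print(n,{k:np.round(v,3).tolist() for k,v in d.items() if k!='image'})
print(manip.get_time())
E
```

```text
scene {'fx': 382.499, 'fy': 382.499, 'cx': 281.787, 'cy': 204.788, 'cam_to_world': [[0.778, -0.497, 0.384, 0.192], [-0.628, -0.615, 0.476, -0.5], [-0.0, -0.612, -0.791, 0.898], [0.0, 0.0, 0.0, 1.0]], 'p': [0.215, 0.586, 0.253], 'r': [0.274, 1.554, -0.277]}
side {'fx': 480.517, 'fy': 480.517, 'cx': 270.047, 'cy': 209.715, 'cam_to_world': [[0.832, -0.347, 0.433, -0.029], [-0.555, -0.54, 0.633, -0.927], [0.014, -0.767, -0.642, 1.027], [0.0, 0.0, 0.0, 1.0]], 'p': [0.215, 0.586, 0.253], 'r': [0.274, 1.554, -0.277]}
wrist {'fx': 341.56, 'fy': 341.56, 'cx': 280.735, 'cy': 208.955, 'mount': [[0.0, -0.263, 0.965, -0.123], [1.0, -0.001, -0.0, 0.0], [0.001, 0.965, 0.263, -0.066], [0.0, 0.0, 0.0, 1.0]], 'p': [0.215, 0.586, 0.253], 'r': [0.274, 1.553, -0.276]}
0.15
```

View pics/scene0.png

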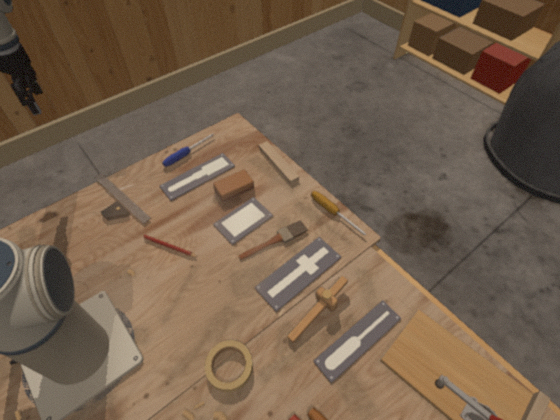

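View pics/side0.png

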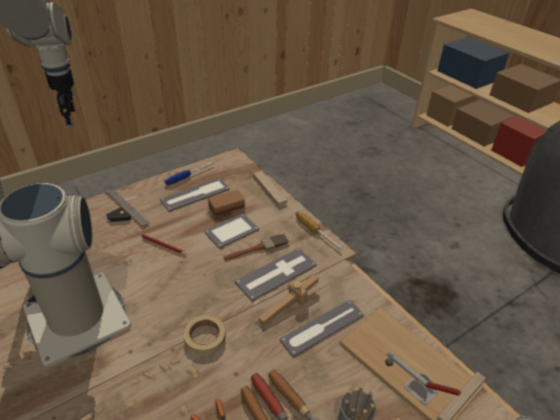

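View pics/wrist0.png

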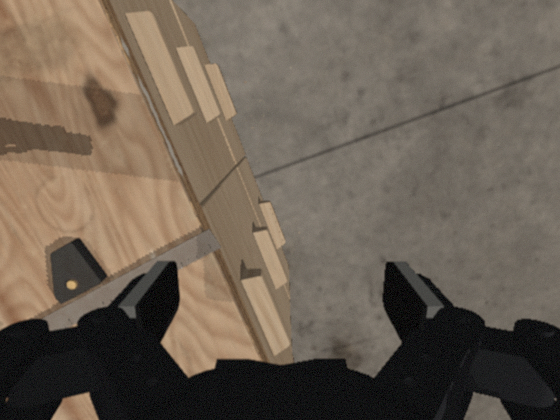

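```bash
python3 - <<'E'
import cv2
a=cv2.imread('pics/scene0.png')
cv2.imwrite('pics/z1.png',cv2.resize(a[110:270,140:400],(780,480),interpolation=cv2.INTER_CUBIC))
cv2.imwrite('pics/z2.png',cv2.resize(a[220:390,230:430],(700,595),interpolation=cv2.INTER_CUBIC))
E
```

```text
(no output)
```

View pics/z1.png

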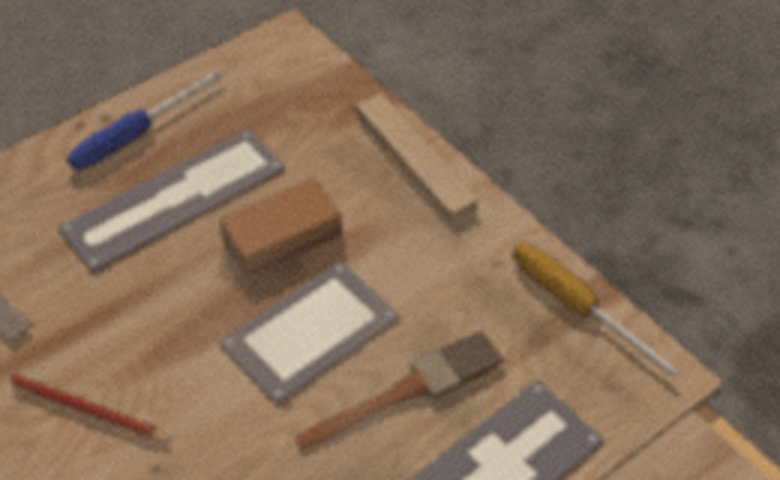

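View pics/z2.png

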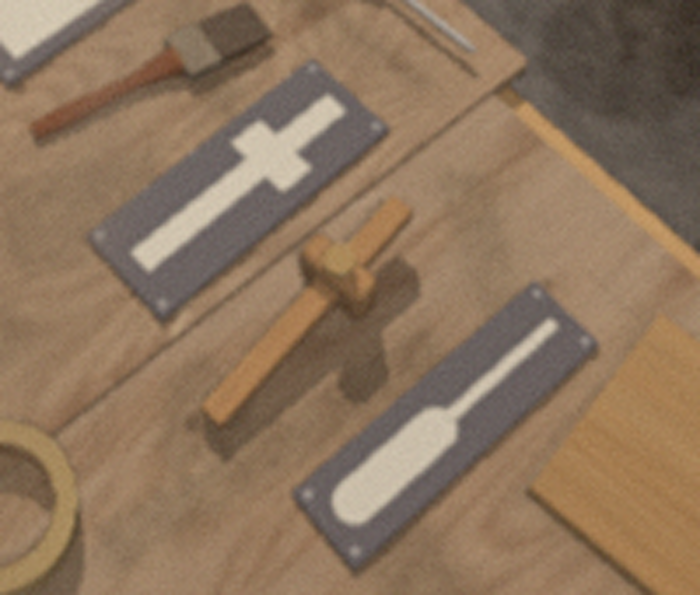

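```bash
cat >> h.py <<'E'
import pickle
from scipy.spatial.transform import Rotation as R
def T(d):
    if 'mount' in d:
        M=np.eye(4);M[:3,:3]=R.from_rotvec(d['r']).as_matrix();M[:3,3]=d['p'];return M@np.array(d['mount'])
    return np.array(d['cam_to_world'])
def ray(d,uv,z):
    uv=np.atleast_2d(uv).astype(float);M=T(d)
    c=np.c_[(uv[:,0]-d['cx'])/d['fx'],(uv[:,1]-d['cy'])/d['fy'],np.ones(len(uv))]@M[:3,:3].T
    return (M[:3,3]+c*((z-M[2,3])/c[:,2])[:,None])[:,:2]
def proj(d,P):
    M=np.linalg.inv(T(d));q=np.atleast_2d(P)@M[:3,:3].T+M[:3,3]
    return np.c_[d['fx']*q[:,0]/q[:,2]+d['cx'],d['fy']*q[:,1]/q[:,2]+d['cy']]
def wsnap(f):
    p=manip.get_position();r=manip.get_ee_rot();d=snap('wrist',f+'.png');d['p']=p;d['r']=r
    pickle.dump(d,open(f+'.pkl','wb'));return d
def rect(P):
    c,s,a=cv2.minAreaRect((np.asarray(P)*1000).astype(np.float32))
    a=np.deg2rad(a)
    if s[0]<s[1]: s=s[::-1];a+=np.pi/2
    a=(a+np.pi/2)%np.pi-np.pi/2
    return np.array(c)/1000,np.array(s),a
def comps(mask,amin):
    n,l,st,ce=cv2.connectedComponentsWithStats(mask.astype(np.uint8))
    out=[]
    for i in range(1,n):
        if st[i,4]>=amin:
            c,_=cv2.findContours((l==i).astype(np.uint8),cv2.RETR_EXTERNAL,cv2.CHAIN_APPROX_NONE)
            out.append((ce[i],st[i,4],c[0][:,0,:]))
    return out
E
python3 - <<'E'
from h import *
for n in ['scene','side']:
    d=pickle.load(open(n+'0.pkl','rb'));I=cv2.GaussianBlur(d['image'],(3,3),0);hsv=cv2.cvtColor(I,cv2.COLOR_RGB2HSV)
    H,S,V=[hsv[:,:,i].astype(int) for i in range(3)]
    for nm,m,z in [('white',(V>165)&(S<60),.006),('blue',(H>110)&(H<130)&(S>120),.014),('grey',(S<60)&(V>60)&(V<115)&(I[:,:,2].astype(int)>=I[:,:,1]),.006)]:
        for ce,a,c in comps(m,150):
            if nm=='grey' and (ce[0]>420 or ce[1]<130):continue
            P=ray(d,c,z); c0,s,an=rect(P); print(n,nm,ce.round(),a,c0.round(3),s.round(0),np.rad2deg(an).round(1))
E
```

```text
scene white [201. 172.] 442 [0.494 0.298] [202.  42.] -2.0
scene white [243. 219.] 690 [0.506 0.068] [110.  63.] 2.6
scene white [299. 270.] 658 [ 0.524 -0.162] [196.  54.] 9.0
scene white [349. 347.] 635 [ 0.517 -0.379] [200.  27.] -0.2
scene white [121. 351.] 1120 [ 0.089 -0.051] [148.  69.] 63.9
scene white [ 33. 381.] 247 [-0.097  0.004] [77. 23.] 89.4
scene grey [  5. 262.] 435 [-0.06   0.349] [144.  32.] 75.4
side white [199. 191.] 277 [0.494 0.296] [199.  40.] -0.7
side white [231. 229.] 451 [0.505 0.067] [108.  61.] 2.5
side white [277. 271.] 414 [ 0.522 -0.164] [194.  53.] 11.2
side white [112. 316.] 645 [ 0.088 -0.051] [143.  64.] 61.2
side white [312. 332.] 391 [ 0.514 -0.38 ] [198.  25.] -0.3
side white [ 37. 325.] 272 [-0.091  0.016] [91. 31.] 89.5
side grey [ 45. 200.] 636 [0.061 0.531] [175.  82.] 67.2
```

```bash
python3 - <<'E'
from h import *
d=pickle.load(open('scene0.pkl','rb'))
z1=lambda L:np.array(L)/3+[140,110]
z2=lambda L:np.array(L)/3.5+[230,220]
for n,p,z in [('blue',z1([(72,160),(217,75)]),.014),('brush',z1([(303,443),(492,352)]),.01),('block',z1([(222,222),(318,181),(340,213),(250,255)]),.036),('gauge',z2([(212,412),(400,207)]),.043),('yel',z1([(520,250),(675,372)]),.014),('timber',z1([(358,105),(378,97),(476,205),(455,225)]),.018)]:
    P=ray(d,p,z);print(n,P.round(3).tolist(),P.mean(0).round(3),np.rad2deg(np.arctan2(*(P[1]-P[0])[::-1])).round(1))
for p in [(.46,.31,.45),(.5,.1,.45),(.5,-.15,.45),(.5,-.3,.45)]:
    print(manip.solve_ik(p,[0,np.pi/2,0]))
E
```

```text
blue [[0.434, 0.399], [0.626, 0.415]] [0.53  0.407] 4.7
brush [[0.427, -0.035], [0.621, -0.067]] [ 0.524 -0.051] -9.2
block [[0.503, 0.207], [0.609, 0.192], [0.601, 0.143], [0.501, 0.154]] [0.553 0.174] -7.9
gauge [[0.387, -0.289], [0.581, -0.261]] [ 0.484 -0.275] 8.0
yel [[0.722, 0.007], [0.736, -0.191]] [ 0.729 -0.092] -86.0
timber [[0.718, 0.271], [0.743, 0.268], [0.724, 0.077], [0.69, 0.07]] [0.719 0.172] -8.5
[ 5.71548154e-01  1.49672207e-01  1.55218407e+00 -4.44089210e-16
  1.43973638e+00 -9.99248173e-01]
[ 1.74055621e-01  7.21908061e-02  1.63994201e+00 -4.44089210e-16
  1.42945984e+00 -1.39674071e+00]
[-0.31425503  0.09324507  1.61680051  0.          1.43154708 -1.88505136]
[-0.56082925  0.19837175  1.49341128  0.          1.44980962 -2.13162558]
```

```bash
python3 - <<'E'
from h import *
O=[0,np.pi/2,0]
for i,y in enumerate([.26,-.21]):
    manip.move_to([.57,y,.33],O); manip.hold(.2); wsnap  and None
    p=manip.get_position();r=manip.get_ee_rot();d=snap('wrist',f'w{i}.png');d['p']=p;d['r']=r;pickle.dump(d,open(f'w{i}.pkl','wb'))
    print(p,r,manip.get_time())
E
```

```text
[0.56959463 0.26074698 0.32984013] [-9.67157047e-04  1.57105459e+00  8.80008499e-04] 2.1833
[ 0.57033771 -0.20913366  0.32998585] [-1.00222760e-03  1.57078254e+00  1.13286492e-03] 4.15
```

View pics/w0.png

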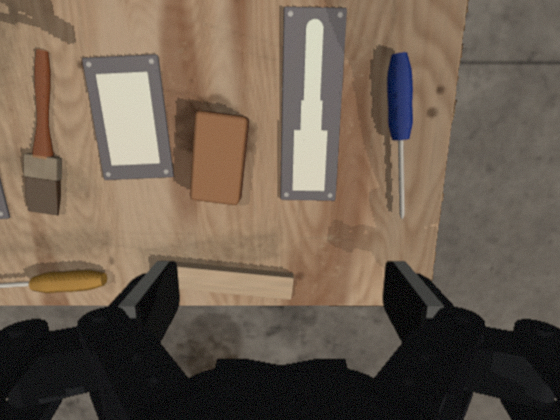

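View pics/w1.png

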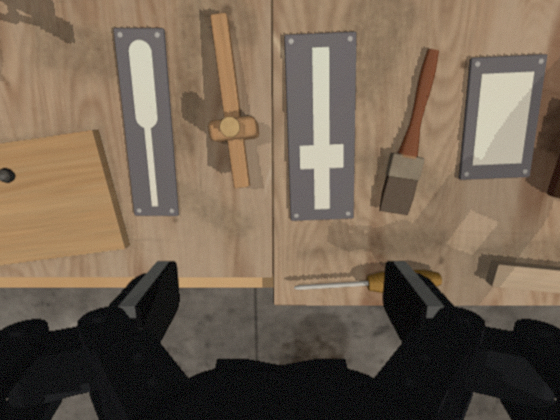

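```bash
python3 - <<'E'
from h import *
for n in ['w0','w1']:
    d=pickle.load(open(n+'.pkl','rb'));I=cv2.GaussianBlur(d['image'],(3,3),0);hsv=cv2.cvtColor(I,cv2.COLOR_RGB2HSV)
    H,S,V=[hsv[:,:,i].astype(int) for i in range(3)]
    top=np.zeros_like(H,bool);top[:300]=1
    white=(V>150)&(S<75)
    R_,B_=I[:,:,0].astype(int),I[:,:,2].astype(int)
    grey=(B_>=R_-4)&(V>50)&(V<125)
    wood=(H<14)&(S>120)
    brush=(V<110)&(R_-B_<60)&(R_-B_>5)
    for nm,m,z,am in [('white',white,.006,800),('board',cv2.morphologyEx(((grey|white)).astype(np.uint8),cv2.MORPH_OPEN,np.ones((3,3))),.006,4000),('blue',(H>108)&(H<130)&(S>100),.014,300)]:
        for ce,a,c in comps(m&top,am):
            if nm=='board': c=np.array(cv2.convexHull(c)[:,0,:])
            c0,s,an=rect(ray(d,c,z)); print(n,nm,ce.round(),a,c0.round(4),s.round(0),np.rad2deg(an).round(1))
    for p in ([(235,150),(42,90),(401,180)] if n=='w0' else [(228,60),(430,80),(400,190),(237,170),(405,165)]):
        print(p,hsv[p[1],p[0]])
E
```

```text
w0 white [311. 118.] 4044 [0.4958 0.2991] [206.  43.] -1.0
w0 white [128. 118.] 4696 [0.5078 0.0681] [113.  65.] 2.6
w0 board [311. 118.] 4044 [0.4958 0.2991] [206.  43.] -1.0
w0 board [128. 118.] 4694 [0.5078 0.0681] [113.  65.] 2.5
w0 blue [400.  96.] 1845 [0.4811 0.406 ] [100.  28.] 5.7
(235, 150) [ 13 124 148]
(42, 90) [ 10 143 127]
(401, 180) [ 20  25 150]
w1 white [145. 102.] 2442 [ 0.519  -0.3791] [205.  28.] -0.2
w1 white [321. 132.] 3394 [ 0.5246 -0.1562] [202.  56.] 0.9
w1 white [502. 117.] 4595 [0.5078 0.0709] [112.  64.] 2.6
w1 board [502. 117.] 4594 [0.5078 0.0709] [112.  64.] 2.6
(228, 60) [ 15 119 173]
(430, 80) [ 11 146 124]
(400, 190) [14 75 95]
(237, 170) [ 15 116 172]
(405, 165) [ 18  64 135]
```

```bash
python3 - <<'E'
from h import *
S={'w0':{'brush':[(291,14),(342,14),(334,195),(286,195)],'block':[(88,63),(152,60),(167,172),(108,175)]},
'w1':{'driver':[(120,35),(160,33),(174,210),(138,212)],'gauge':[(291,41),(350,38),(348,214),(295,216)],'block':[(475,61),(541,60),(526,172),(467,175)]}}
for n in S:
    d=pickle.load(open(n+'.pkl','rb'));g=cv2.cvtColor(d['image'],cv2.COLOR_RGB2GRAY).astype(float);g=cv2.GaussianBlur(g,(3,3),0)
    for k,L in S[n].items():
        Q=[]
        for u,v in L:
            w=g[v-5:v+6,u-5:u+6];w=np.clip(w-np.median(w)-12,0,None)
            yy,xx=np.mgrid[-5:6,-5:6]; Q.append((u+(w*xx).sum()/w.sum(),v+(w*yy).sum()/w.sum()))
        Q=np.array(Q);P=ray(d,Q,.006);
        ax=(P[2]+P[3]-P[0]-P[1])/2;
        print(n,k,Q.round(1).tolist(),'c',P.mean(0).round(4),'ang',[np.rad2deg(np.arctan2(v[1],v[0])).round(1) for v in (P[3]-P[0],P[2]-P[1],ax)],np.linalg.norm(ax).round(3),np.linalg.norm(P[1]-P[0]).round(3),np.linalg.norm(P[2]-P[3]).round(3))
E
```

```text
w0 brush [[290.0, 13.3], [339.8, 14.3], [330.0, 195.0], [285.7, 194.9]] c [0.4963 0.299 ] ang [np.float64(-1.1), np.float64(-0.8), np.float64(-0.9)] 0.218 0.058 0.059
w0 block [[88.3, 63.9], [150.9, 60.8], [165.6, 171.4], [107.5, 175.1]] c [0.5082 0.068 ] ang [np.float64(2.2), np.float64(2.6), np.float64(2.4)] 0.136 0.076 0.077
w1 driver [[119.5, 34.2], [157.0, 34.3], [171.7, 210.6], [138.1, 213.5]] c [ 0.5201 -0.3793] ang [np.float64(-0.5), np.float64(-0.2), np.float64(-0.3)] 0.22 0.045 0.046
w1 gauge [[290.7, 40.8], [349.7, 38.2], [348.3, 214.4], [295.4, 216.9]] c [ 0.5253 -0.1575] ang [np.float64(2.2), np.float64(2.6), np.float64(2.4)] 0.219 0.071 0.072
w1 block [[477.1, 63.3], [540.8, 60.7], [524.8, 171.0], [466.9, 175.2]] c [0.5084 0.0712] ang [np.float64(3.0), np.float64(2.5), np.float64(2.8)] 0.136 0.077 0.076
```

```bash
python3 - <<'E'
import cv2
a=cv2.imread('pics/w0.png');b=cv2.imread('pics/w1.png')
f=lambda i,x,y,w,h:cv2.resize(i[y:y+h,x:x+w],None,fx=4,fy=4,interpolation=cv2.INTER_CUBIC)
A=f(a,180,100,75,115);B=f(b,200,5,65,190);C=f(b,375,40,70,180)
import numpy as np
H=600
pad=lambda i:cv2.copyMakeBorder(i,0,max(0,760-i.shape[0]),0,0,cv2.BORDER_CONSTANT)
out=np.hstack([pad(A),pad(B),pad(C)]);print(out.shape)
cv2.imwrite('pics/z3.png',cv2.resize(out,None,fx=.75,fy=.75))
E
```

```text
(760, 840, 3)
```

View pics/z3.png

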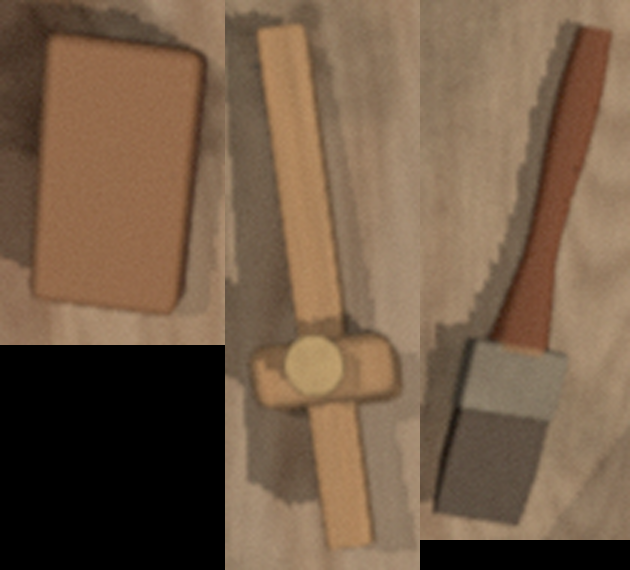

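```bash
python3 - <<'E'
from h import *
w0=pickle.load(open('w0.pkl','rb'));w1=pickle.load(open('w1.pkl','rb'))
def q(L,x0,off): return (np.array(L,float)-[x0,0])/3+off
P=ray(w0,q([(50,36),(202,54),(174,311),(34,295)],0,(180,100)),.036)
print('block',P.round(4).tolist(),P.mean(0).round(4),rect(P))
P=ray(w1,q([(258,30),(304,26),(328,548),(372,544)],225,(200,5)),.043)
a=P[:2].mean(0);b=P[2:].mean(0);print('gauge',a,b,(a+b)/2,np.linalg.norm(b-a),np.rad2deg(np.arctan2(*(b-a)[::-1])))
p=q([(580,26),(610,32),(440,510),(518,525),(474,340),(565,355)],420,(375,40))
a=ray(w1,p[:2],.010).mean(0);b=ray(w1,p[2:4],.010).mean(0);c=ray(w1,p[4:],.014);print('brush',a,b,(a+b)/2,np.linalg.norm(b-a),np.rad2deg(np.arctan2(*(b-a)[::-1])),'ferrule',c,c.mean(0))
P=ray(w0,[(400,53),(402.5,217)],.014);a,b=P;print('blue',a,b,(a+b)/2,np.linalg.norm(b-a),np.rad2deg(np.arctan2(*(b-a)[::-1])))
E
```

```text
block [[0.4986, 0.1622], [0.5054, 0.2215], [0.6096, 0.2071], [0.6028, 0.1488]] [0.5541 0.1849] (array([0.55407721, 0.18512692]), array([105.81526184,  59.6799736 ]), np.float64(-0.12747540136995106))
gauge [ 0.3983599  -0.27593131] [ 0.58768082 -0.25670844] [ 0.49302036 -0.26631988] 0.19029432583180597 5.797710894226048
brush [ 0.42746334 -0.02714563] [ 0.62926175 -0.05538298] [ 0.52836255 -0.04126431] 0.20376444017939244 -7.965593078828454 ferrule [[ 0.54973142 -0.0658587 ]
 [ 0.5560504  -0.02648584]] [ 0.55289091 -0.04617227]
blue [0.43103104 0.40198244] [0.63352589 0.42400043] [0.53227846 0.41299144] 0.20368837360972053 6.205597601840377
```

```bash
python3 - <<'E'
from h import *
D={n:pickle.load(open(n+'.pkl','rb')) for n in ['scene0','side0','w0','w1']}
for n in ['scene0','side0','w0']:
    d=D[n];hsv=cv2.cvtColor(cv2.GaussianBlur(d['image'],(3,3),0),cv2.COLOR_RGB2HSV);H,S,V=[hsv[:,:,i].astype(int) for i in range(3)]
    for ce,a,c in comps((H>105)&(H<132)&(S>90),100):
        c0,s,an=rect(ray(d,c,.014));print(n,ce,a,c0.round(4),s.round(),np.rad2deg(an).round(1),ray(d,ce,.014).round(4))
# overlays
pts={'block':[(.4986,.1622,.036),(.5054,.2215,.036),(.6096,.2071,.036),(.6028,.1488,.036)],
'brush':[(.4275,-.0271,.01),(.6293,-.0554,.01)],'gauge':[(.3984,-.2759,.043),(.5877,-.2567,.043)],'gaugelo':[ ]}
ims=[]
for n in ['scene0','side0']:
    d=D[n];I=cv2.resize(d['image'][:,:,::-1],None,fx=4,fy=4,interpolation=cv2.INTER_CUBIC)
    for k,P in pts.items():
        if P:
            for u,v in proj(d,np.array(P)): cv2.circle(I,(int(u*4+2),int(v*4+2)),3,(0,255,0),-1)
    c=(200,150) if n=='scene0' else (190,180)
    ims.append(I[c[1]*4:(c[1]+200)*4,c[0]*4:(c[0]+160)*4])
cv2.imwrite('pics/ov.png',cv2.resize(np.hstack(ims),(800,500)))
E
```

```text
scene0 [176.01935484 156.09677419] 155 [0.4806 0.4033] [93. 26.] 5.8 [[0.4796 0.4031]]
side0 [177.58450704 177.09859155] 142 [0.4799 0.401 ] [96. 34.] 7.0 [[0.4791 0.4006]]
w0 [399.7194206   96.32457082] 1864 [0.4811 0.406 ] [100.  28.] 5.7 [[0.4798 0.4061]]
```

View pics/ov.png

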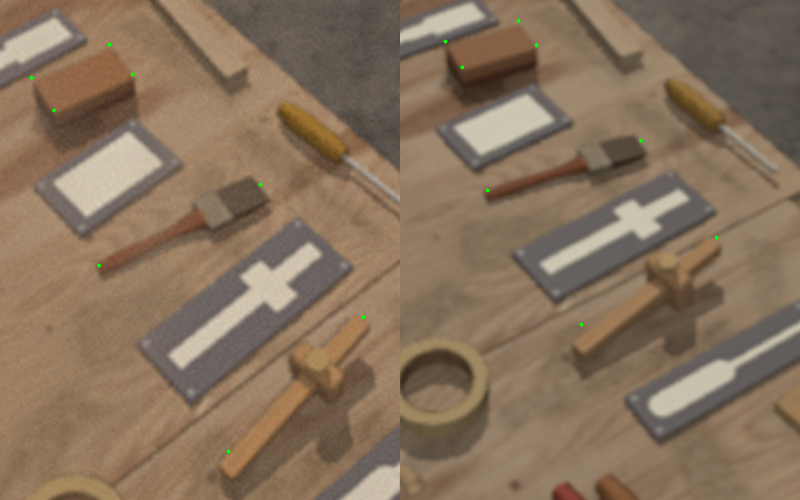

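```bash
python3 - <<'E'
from h import *
D={n:pickle.load(open(n+'.pkl','rb')) for n in ['scene0','side0']}
f=lambda n,x,y,w,h:cv2.resize(D[n]['image'][y:y+h,x:x+w,::-1],None,fx=6,fy=6,interpolation=cv2.INTER_CUBIC)
cv2.imwrite('pics/g1.png',np.hstack([f('scene0',285,273,66,72),f('side0',256,270,66,72)]))
cv2.imwrite('pics/g2.png',np.vstack([np.hstack([f('scene0',210,165,66,45),f('side0',202,185,66,45)]),np.hstack([f('scene0',238,215,66,45),f('side0',223,230,66,45)])]))
E
```

```text
(no output)
```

View pics/g1.png

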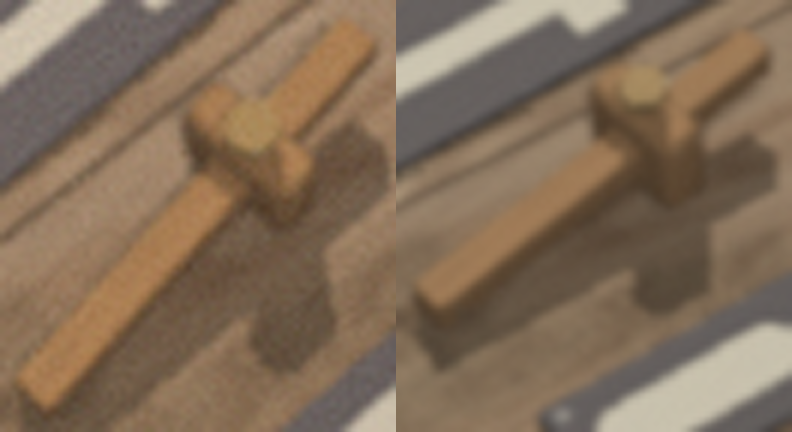

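View pics/g2.png

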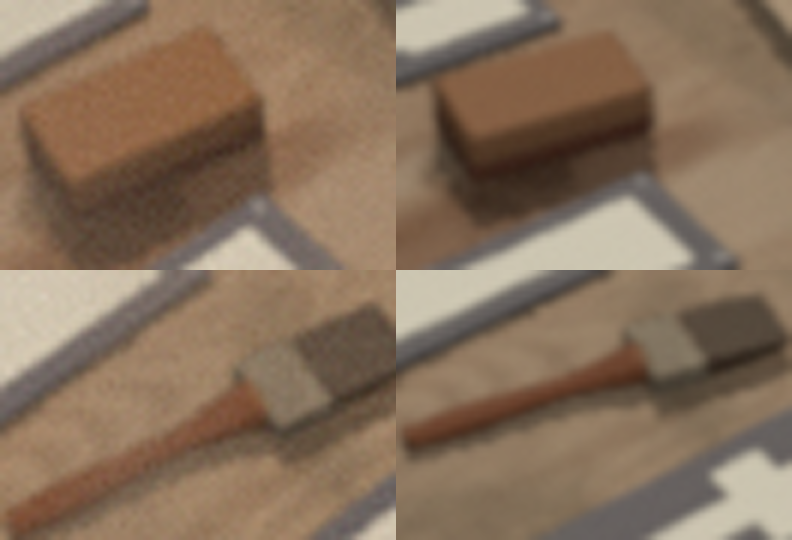

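```bash
cat >> h.py <<'E'
def tri(obs):
    A=np.zeros((3,3));b=np.zeros(3);
    for d,uv in obs:
        M=T(d);v=M[:3,:3]@[(uv[0]-d['cx'])/d['fx'],(uv[1]-d['cy'])/d['fy'],1];v/=np.linalg.norm(v)
        Q=np.eye(3)-np.outer(v,v);A+=Q;b+=Q@M[:3,3]
    X=np.linalg.solve(A,b)
    return X,[(proj(d,X)[0]-uv).round(1).tolist() for d,uv in obs]
E
python3 - <<'E'
from h import *
D={n:pickle.load(open(n+'.pkl','rb')) for n in ['scene0','side0','w0','w1']}
s,e,w0,w1=D['scene0'],D['side0'],D['w0'],D['w1']
A=np.array
def go(nm,ps,os,pe,oe,w,pw,ow):
    us=A(ps)/6+os-.4;ue=A(pe)/6+oe-.4;uw=A(pw)/3+ow-.3
    X,r=tri([(s,us),(e,ue),(w,uw)]);print(nm,X.round(4),r);return X
go('gnear',(35,393),(285,273),(31,304),(256,270),w1,(281-225,28),(200,5))
go('gfar',(361,31),(285,273),(360,45),(256,270),w1,(350-225,546),(200,5))
B=[go('blk',a,(210,165),(b[0]-396,b[1]),(202,185),w0,c,(180,100)) for a,b,c in [((22,108),(436,78),(202,54)),((210,30),(610,30),(174,311)),((262,100),(650,82),(34,295)),((75,185),(475,135),(50,36))]]
print(np.mean(B,0))
go('f55',(312,101),(238,215),(297,82),(223,230),w1,(508-420,413),(375,40))
go('f24',(262,132),(238,215),(245,87),(223,230),w1,(519-420,348),(375,40))
# board check: block outline/screws
E
```

```text
gnear [ 0.3911 -0.2817  0.0118] [[-0.7, 0.7], [0.2, -0.5], [-0.3, 1.1]]
gfar [ 0.5882 -0.2574  0.0344] [[-0.1, 0.3], [0.5, -0.2], [0.5, -0.7]]
blk [0.5062 0.2198 0.029 ] [[-0.3, -0.2], [-0.1, 0.3], [-0.5, 0.9]]
blk [0.6112 0.2054 0.028 ] [[-0.4, -0.4], [0.3, 0.3], [-0.2, -0.0]]
blk [0.6025 0.1473 0.0324] [[-0.3, -0.7], [0.3, 0.5], [-0.2, -0.5]]
blk [0.4988 0.1602 0.0319] [[-0.3, -0.5], [0.0, 0.5], [-0.5, 0.5]]
[0.55468704 0.18317054 0.03032132]
f55 [ 0.5867 -0.0422 -0.0087] [[-0.8, 0.4], [-0.1, -0.4], [-1.3, 1.5]]
f24 [ 0.5538 -0.0455  0.0054] [[-0.7, -0.6], [0.3, 0.2], [-1.4, 0.1]]
```

```bash
cat >> h.py <<'E'
def ori(deg): return (R.from_euler('z',deg,degrees=True)*R.from_euler('y',90,degrees=True)).as_rotvec()
def pick(xy,deg,z,opening,f,zup=.16):
    o=ori(deg); manip.command_gripper(opening,f)
    manip.move_to([*xy,zup],o); manip.servo_line([*xy,z+.03],rate=.2); manip.servo_line([*xy,z],rate=.08)
    print('pre',np.round(manip.get_position(),4),np.round(manip.get_contact_force(),1))
    manip.command_gripper(0.0,f); manip.hold(.2)
    print('width',manip.get_width(),np.round(manip.get_position(),4))
    manip.servo_line([*xy,zup],rate=.15); print('lifted',manip.get_width(),np.round(manip.get_contact_force(),1),manip.get_time())
def place(xy,deg,z,rel,zup=.16):
    o=ori(deg); manip.move_to([*xy,zup],o); manip.servo_line([*xy,z+.025],rate=.15); manip.servo_line([*xy,z],rate=.04); manip.hold(.2)
    print('down',np.round(manip.get_position(),4),np.round(manip.get_contact_force(),1))
    manip.command_gripper(rel); manip.hold(.2); manip.servo_line([*xy,zup],rate=.15); print('up',manip.get_time())
def along(c,deg,s): a=np.deg2rad(deg); return np.array(c)+s*np.array([np.cos(a),np.sin(a)])
E
python3 - <<'E'
from h import *
d=pickle.load(open('w1.pkl','rb'));print(ray(d,[(233,129)],.045))
pick((.5545,.184),-7.3,.025,.085,35)
E
```

```text
[[ 0.51855357 -0.26454309]]
pre [0.5542 0.1839 0.0245] [ 0.6 -0.1  0.5]
width 0.06158142701011945 [0.5549 0.1841 0.0255]
lifted 0.0614728000185426 [ 0.3 -0.5 -1.2] 8.7417
```

```bash
python3 - <<'E'
from h import *
place((.507,.069),2.5,.032,.085)
pick(along((.532,.411),6,-.045),6,.024,.055,35,.18)
s=snap('side','s1.png')
E
```

```text
down [0.507 0.069 0.032] [ 0.2  0.8 -0.7]
up 12.6833
pre [0.4869 0.4061 0.0234] [-0.  -0.3  0.6]
width 0.026207082695572422 [0.4875 0.4066 0.0245]
lifted 0.026414955013244354 [ 0.1  0.5 -0.9] 17.425
```

View pics/s1.png

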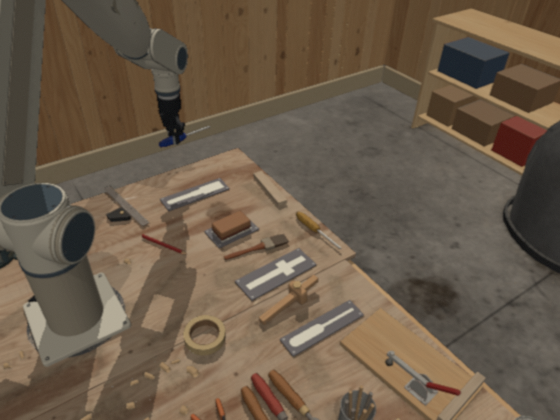

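```bash
python3 - <<'E'
from h import *
xy=along((.5185,-.379),-.3,-.045)
place(xy,-.3,.031,.055,.18)
# gauge
c=(.4897,-.2696);pick(along(c,7,-.008),7,.033,.05,40,.18)
s=snap('side','s2.png')
E
```

```text
down [ 0.4736 -0.3788  0.0309] [-0.1 -0.1 -0.9]
up 23.925
pre [ 0.4815 -0.2704  0.0325] [0.  0.1 0.2]
width 0.017904479355585378 [ 0.4821 -0.2707  0.0334]
lifted 0.01810785174109713 [-0.2 -0.7 -1.5] 27.6333
```

View pics/s2.png

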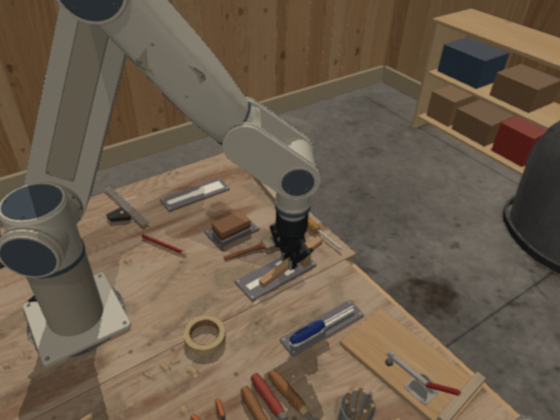

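```bash
python3 - <<'E'
from h import *
place(along((.5246,-.158),2.4,-.008),2.4,.040,.05,.18)
pick((.5675,-.047),-8,.021,.06,30,.18)
s=snap('side','s3.png')
E
```

```text
down [ 0.5162 -0.1582  0.0398] [-2.9  0.7  2.5]
up 31.8083
pre [ 0.5672 -0.0469  0.0205] [-0.7 -0.2 -0.2]
width 0.04093831908482311 [ 0.5678 -0.047   0.0214]
lifted 0.04141542532597753 [ 0.8  0.7 -1.4] 35.65
```

View pics/s3.png

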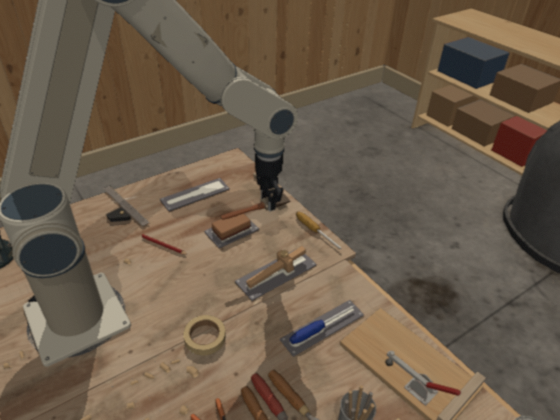

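```bash
python3 - <<'E'
from h import *
place(along((.4953,.2985),-.9,.0393),-.9,.028,.062,.18)
O=[0,np.pi/2,0]
for i,y in enumerate([.26,-.21]):
    manip.move_to([.57,y,.33],O); manip.hold(.2)
    p=manip.get_position();r=manip.get_ee_rot();d=snap('wrist',f'v{i}.png');d['p']=p;d['r']=r;pickle.dump(d,open(f'v{i}.pkl','wb'))
print(manip.get_time())
a=cv2.imread('pics/v0.png');b=cv2.imread('pics/v1.png')
f=lambda i,x,y,w,h:cv2.resize(i[y:y+h,x:x+w],None,fx=3,fy=3,interpolation=cv2.INTER_CUBIC)
cv2.imwrite('pics/v0z.png',f(a,80,0,266,200));cv2.imwrite('pics/v1z.png',f(b,105,20,260,200))
E
```

```text
down [0.5347 0.2979 0.028 ] [0.1 0.5 0.2]
up 40.6833
43.575
```

View pics/v0z.png

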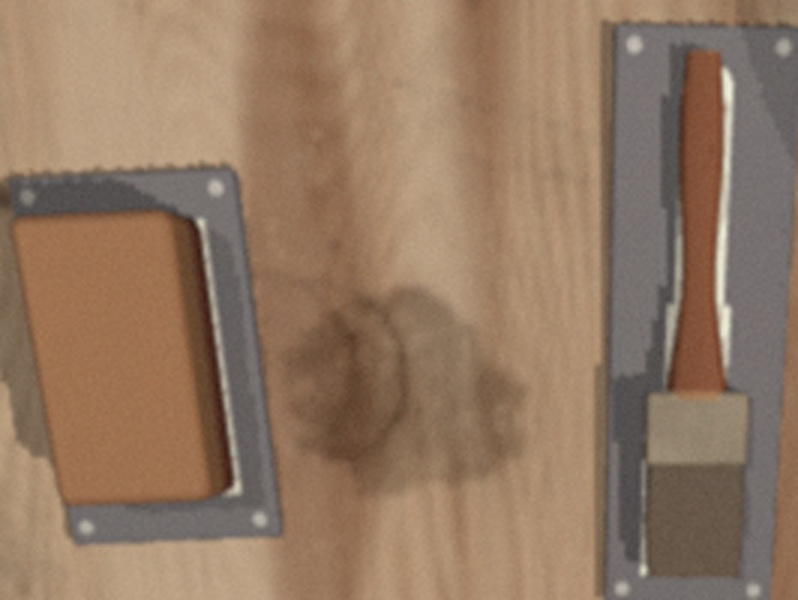

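View pics/v1z.png

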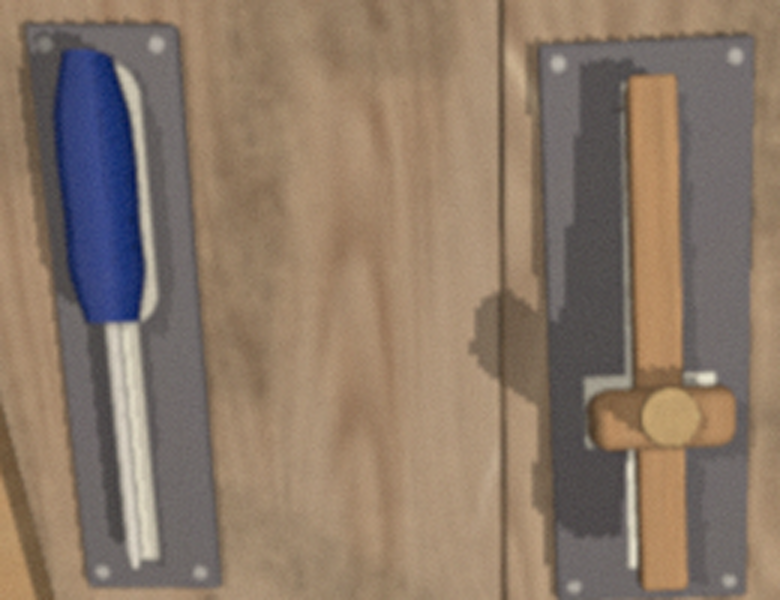

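```bash
python3 - <<'E'
from h import *
v0=pickle.load(open('v0.pkl','rb'));v1=pickle.load(open('v1.pkl','rb'))
A=lambda L,o:np.array(L,float)/3+o-.3
def rep(n,P,bc,bd):
    a,b=P;m=(a+b)/2;an=np.rad2deg(np.arctan2(*(b-a)[::-1]));t=np.deg2rad(bd);e=m-bc
    print(n,m.round(4),'len',np.linalg.norm(b-a).round(3),'ang err',(an-bd).round(1),'along',(e@[np.cos(t),np.sin(t)]).round(4),'across',(e@[-np.sin(t),np.cos(t)]).round(4))
def board(d,L,o):
    P=ray(d,A(L,o),.006);ax=P[2]+P[3]-P[0]-P[1];return P.mean(0),np.rad2deg(np.arctan2(ax[1],ax[0]))
o0,o1=(80,0),(105,20)
bb=board(v0,[(634,45),(784,47),(752,590),(622,588)],o0);kb=board(v0,[(27,197),(216,187),(260,519),(86,527)],o0)
db=board(v1,[(44,44),(157,45),(201,573),(103,573)],o1);gb=board(v1,[(558,64),(735,57),(730,581),(574,588)],o1)
print(bb,kb,db,gb)
rep('brush',ray(v0,A([(704,52),(693,577)],o0),.016),*bb)
for z in(.049,.03):rep('gauge%.3f'%z,ray(v1,A([(653,76),(664,588)],o1),z),*gb)
rep('blue',ray(v1,A([(88,50),(136,566)],o1),.020),*db)
c=ray(v0,A([(12,215),(175,212),(210,500),(65,500)],o0),.042);rep('block',np.array([(c[0]+c[1])/2,(c[2]+c[3])/2]),*kb)
E
```

```text
(array([0.49616135, 0.29906956]), np.float64(-1.0512839397869502)) (array([0.50781254, 0.06827358]), np.float64(2.605865824574438)) (array([ 0.51927247, -0.37895367]), np.float64(-0.09929727708642948)) (array([ 0.52471291, -0.15735305]), np.float64(2.4374878591311626))
brush [0.4947 0.2985] len 0.205 ang err 1.2 along -0.0015 across -0.0006
gauge0.049 [ 0.526  -0.1586] len 0.193 ang err 0.8 along 0.0012 across -0.0013
gauge0.030 [ 0.5271 -0.1562] len 0.202 ang err 0.8 along 0.0024 across 0.0011
blue [ 0.5182 -0.3795] len 0.206 ang err -0.5 along -0.0011 across -0.0005
block [0.5065 0.0716] len 0.107 ang err -0.6 along -0.0011 across 0.0034
```

```bash
python3 - <<'E'
from h import *
snap('side','s4.png');manip.hold(.5)
a=cv2.imread('pics/s4.png');cv2.imwrite('pics/s4z.png',cv2.resize(a[150:360,140:400],None,fx=3,fy=2.85,interpolation=cv2.INTER_CUBIC))
E
```

```text
(no output)
```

View pics/s4z.png

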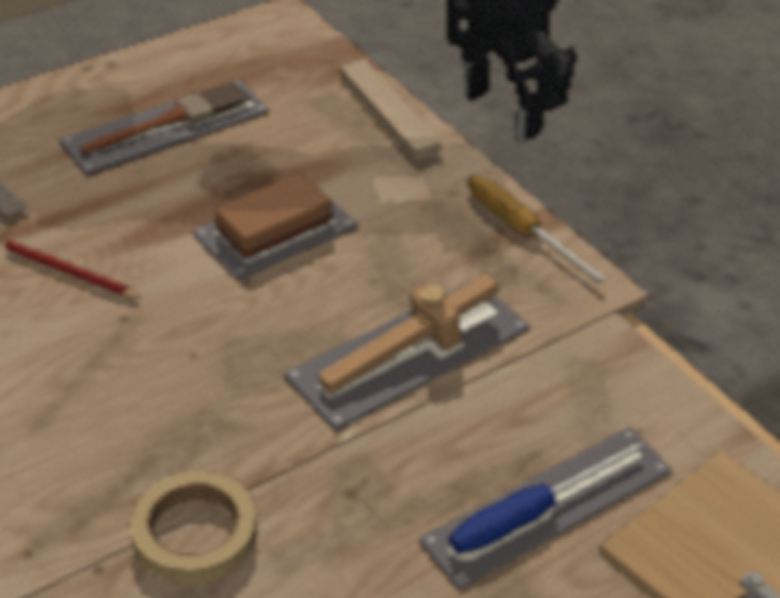

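The side picture (zoomed) shows all four tools flat on their boards: brush at (165,115), block at (275,215), gauge at (410,330) and blue screwdriver at (545,500). The yellow screwdriver and the timber strip lie where they were, and the gripper is clear.

```bash
python3 -c "
from rig import manip
manip.sign_off();print(manip.get_time())"
```

```text
the job is handed in; nothing more can be done
the job is handed in; nothing more can be done
```

All four tools are on their boards and the job is handed in after about 44 s of robot time. Each tool took one pick and one place with no repairs, in the order sanding block, blue screwdriver, marking gauge, paint brush.

The last wrist-camera check, measured against the boards' corner screws, put every tool well inside the 12 mm and 0.15 rad (8.6°) limits:

| Tool | Off along (mm) | Off across (mm) | Off in angle |
|---|---|---|---|
| Brush | 1.5 | 0.6 | 1.2° |
| Gauge | 1–2.5 | about 1 | 0.8° |
| Screwdriver | 1 | 0.5 | 0.5° |
| Block | 1 | 3.5 | 0.6° |

In the last side view the gripper was clear of everything. The yellow screwdriver and timber strip looked unmoved there, but I did not measure them.

**Disagreements:**
- **Camera heights:** heights found from two views came out about 6–9 mm lower than the given dimensions for the block and the gauge's far end, and up to about 19 mm lower on the brush ferrule.
- **Gauge tilt:** before the pick, the gauge's long end measured about 20 mm lower than its fence end, so it may rest slightly tilted on its fence. The fence stands on the board, but I did not measure the height of its underside.

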